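# Daily trip test of the safety switch on a battery supply

## Robot

A 6-joint arm with a two-finger parallel gripper is mounted at the origin on a cart in front of the work surface, level with it; the furniture and walls round the work are solid. World frame = base frame: x ahead of the robot, y to its left, z up, the work surface at z = 0. Lengths are in m, angles in rad, forces in N, time in s.
With the tool pointing down it reaches from about 0.375 to 0.975 m from the base axis. Payload 3.8 kg.
Tool frame: the origin (TCP) lies on the centre line of the jaws, within the pads' length; the fingertips stand 14 mm ahead of it and the grasp point (between the pads) lies 5 mm behind it; x points along the fingers, y is the direction in which the jaws open and shut, and the axes are right-handed (so a half turn about x gives the same grasp; the last joint's range is limited). The gripper opens to 85 mm and grips with 20 to 120 N. Pads are 22 mm wide; open, the fingers measure 114 mm over their backs; the gripper's body (76 mm by 85 mm) begins 54 mm behind the grasp point. The pads swing forward as they close: fully open they stand 13 mm farther back than shut.
Start: joints at [1.113, 0.264, 1.604, -0, 1.274, -0.037], TCP at [0.276, 0.616, 0.245] pointing down, gripper open.
Joint ranges: [-2.63, 2.63], [-0.94, 2.18], [0.31, 2.57], [-1.31, 4.45], [0, 2.66], [-2.55, 2.55]. Speed limits (rad/s): [2.57, 2.57, 3.14, 3.14, 3.14, 3.14].

## Interface

Orientations are given as a rotation vector (axis times angle).
In Python, from workcell import bot gives the robot as it stands.
- The arm moves only by the shell command python3 -m creep 'ROWS' [FORCE]. ROWS is JSON, a list of rows, each an object with "grip": the finger opening in cm, from 0 to 8.54; "dp": the shift along the tool's x, y, z in cm, a list of three; "rotation": the turn, a rotation vector about the tool's x, y, z in rad, a list of three. A call has 1 to 5 rows; each row is the pose to reach, as a shift and turn from the pose commanded when the call began, along the tool's axes at that moment; what a row does not reach only later rows make up. A row lasts 1/12 s, in which the tool goes at most 41.7 mm and 7.16 degrees, less where a joint would pass 70% of its speed; a pose out of reach is approached as far as the arm can. A call with a gripper value outside its range is refused whole. The fingers move at their own pace and stop on an object; FORCE is the grip in N (left out, the last holds). Time passes only in rows, so rows that repeat a pose let the fingers close. It gives the time, the measured TCP pose, the force and the opening at its end, in the units of the state.
- bot.read_state(): the state, without advancing time (a new reading comes with each control period).
- bot.read_camera(name): name is "scene" or "top" or "wrist"; returns (picture, depth): 420x560x3 uint8, red, green, blue; 420x560 float32, m along the optical axis (not along the pixel's ray), 0 where there is no reading.
- bot.get_calibration(name): a dict with "fx", "fy", "cx", "cy" (pixels), "dist" ([k1, k2, p1, p2, k3] as OpenCV has them; the pictures are not rectified), "rvec" (rotation vector, rad) and "tvec" (3), from world to camera coordinates, as OpenCV has them. Camera axes: x right, y down, z forward; pixel columns grow to the right and rows downward; lengths in m; the calibration is good to about 2 mm. A picture is of the moment at which its call begins: read the wrist's pose just before it. get_calibration takes no time and is no camera call; for the wrist camera it gives the pose at the moment of the call.
- bot.finish_job(): hands the job in, once; it reports no verdict.
The state is a dict: "time": time; "q": joint angles; "joint_vel": joint speeds; "joint_torque": joint torques, N m; "tool_pos": TCP position; "tcp_rot": TCP orientation; "wrist_force": force on the tool from outside, world axes, zero at the start; "torque": the same for the moment, N m; "width": opening from 0.0 (shut) to 1.0 (fully open).
Only numpy, scipy, OpenCV 4.12 (cv2) and the standard library are available. Lean on these libraries where they do the work, as an engineer would, in place of code of your own. Each camera call takes 0.05 s, during which the arm holds its last target.

## Task

Give the safety switch of the battery supply its daily trip test: press the yellow test button until the wide black lever snaps over to off, then push that lever back up towards the hinge of the cover until it snaps on and stays, and finally swing the clear cover flap fully shut over the row. Only push and press, gently, with closed fingertips or the outside of the fingers: let the button trip the lever rather than pushing it off by hand, grip or lift nothing, and leave the small breakers and the things lying round the box as they are.

Things in the scene. Friction and masses are not known exactly. Their poses are not given: they have to be found in the camera images.
- supply: Battery supply box, dark tub, light grey top, 250 deep (x) x 270 wide (y), fixed. Origin at the centre of its underside, on the worktop; x from its low front edge (outlets) to its high back edge, y to its left, z up. Its deck rises towards the back at 0.26 rad and passes 113 mm above the origin; its back edge is 143 mm high. The grips on its side walls stand 29 mm out.
- safety_switch: Safety switch, the wide (72 mm) pale device on the deck, in the left or right half of the row (the narrow breakers fill the other half). Its face, 45 mm long up the slope and 6 mm proud of the deck, bears one wide black lever and one yellow test button. Fixed. Origin upright, on the worktop level under the middle of the switch; axes as for the supply.
- main_lever (a joint): Wide black lever (24 wide, 6.5 thick). 0 = off, leaning 0.45 rad from the deck normal towards the low front edge; 0.90 = on, leaning as far to the high back. Hinge across the box, 4 mm under the switch's face, half-way up it. Over-centre spring: rests only at 0 or 0.90, snaps away from 0.45. About 0.024 N m holds it at either end (1.5 N at the upper part). Starts on.
- main_lever_tip (a point): Middle of the free end of the wide black lever, 20 mm from its hinge, about 14 mm above the switch's face. It moves 17 mm from one rest to the other. Its frame at on: x up the slope, y to the box's left, z along the deck normal; it turns with the lever about y.
- test_button (a joint): Yellow round test button of the safety switch, 14 mm across, sprung. 0 = out, up to 0.0060 m = fully in, along the deck normal. Needs up to about 3.5 N to start and less later; about 4 mm in it trips the lever to off. Springs out when let go.
- test_button_top (a point): Centre of the button's top, 8 mm above the switch's face when out; 36 mm to the left (+y of the box) of the lever's middle and 6 mm further down the slope than the lever's hinge. Axes: x up the slope, y to the box's left, z along the deck normal, out of the deck.
- flap (a joint): Clear cover flap with grey edges, hinged across the box above the row. 0 = shut over the row; grows as it opens up and backwards (about 1.6 = free edge straight above the hinge; stop at 2.15). Starts open at 1.9 to 2.1, leaning back. Stiff hinge: stays where left; 0.055 to 0.11 N m moves it.
- flap_hinge (a point): Middle of the flap's hinge line, 4 mm above the deck and 58 mm up the slope from the middle of the row. Its frame turns with the flap; with the flap shut: x up the slope, y to the box's left, z along the deck normal.
- flap_edge (a point): Middle of the flap's free edge, on its outer face: 104 mm in -x and 26 mm in +z from the hinge in the flap's frame (axes as flap_hinge). The flap is a tray 104 x 166, 26 deep, 3 mm walls, open towards the deck and the hinge; its outer face is the plane z = 26 mm of that frame. A finger lip 50 wide stands 9 mm further out at the middle of the edge, 8 mm below the outer face.
- voltage_tester_mid (a point): Red voltage tester shaped like a thin screwdriver, 150 x 18 x 19 mm, loose beside the box; point at its middle. Leave alone.
- screwdriver_mid (a point): Blue-handled screwdriver, 182 x 26 x 25 mm, loose beside the box; point at its middle. Leave alone.
- bulb_mid (a point): White spot bulb, 51 mm across, 58 mm high, standing loose beside the box; point at its middle. Leave alone.
- tape_roll_mid (a point): Roll of black tape, 55 mm across, 19 mm high, loose beside the box; point at its middle. Leave alone.
- breaker_1 (a joint): Small black toggle lever (10 mm wide, same form and spring as the wide one) of the first narrow breaker from the left of the breaker block, 18 mm apart; 0 = off (towards the low front), 0.90 = on. Is on and stays on.
- breaker_2 (a joint): Small black toggle lever (10 mm wide, same form and spring as the wide one) of the second narrow breaker from the left of the breaker block, 18 mm apart; 0 = off (towards the low front), 0.90 = on. Is on and stays on.
- breaker_3 (a joint): Small black toggle lever (10 mm wide, same form and spring as the wide one) of the third narrow breaker from the left of the breaker block, 18 mm apart; 0 = off (towards the low front), 0.90 = on. Is off and stays off.
- breaker_4 (a joint): Small black toggle lever (10 mm wide, same form and spring as the wide one) of the fourth narrow breaker from the left of the breaker block, 18 mm apart; 0 = off (towards the low front), 0.90 = on. Is on and stays on.

How it is judged:
On the way, in this order (a step that is already met when the one before it is completed fails the run):
1. the test button is pressed in and the wide lever has snapped to off (value of joint test_button above 0.003 m and value of joint main_lever below 0.1 rad).
2. the button is out again and the wide lever has been pushed back and stays on (value of joint test_button below 0.001 m and value of joint main_lever above 0.8 rad), for 0.2 s.
3. the flap is shut (value of joint flap below 0.05 rad), for 0.2 s.
At the end, for the whole second after the job is handed in: The wide lever is on (over 0.8 rad), the test button is out (under 1 mm), the flap is shut (under 0.05 rad), the four small breakers stand as at the start, and the loose things lie within 25 mm of where they were (all of step 2 and value of joint flap below 0.05 rad and value of joint each of breaker_1, breaker_2, breaker_4 above 0.7 rad and value of joint breaker_3 below 0.2 rad and distance of each of voltage_tester_mid, screwdriver_mid, bulb_mid, tape_roll_mid from where it was at the start of the episode below 0.025 m); the robot touches nothing.
It fails at once if a small breaker is switched (value of joint any of breaker_1, breaker_2, breaker_4 below 0.4 rad or value of joint breaker_3 above 0.5 rad).
It fails at once if the wide lever is pushed off by hand in place of the button ((contact force between safety_switch and the fingers above 0.3 N or contact force between safety_switch and the arm above 0.3 N) and value of joint test_button below 0.001 m and value of joint main_lever between 0.47 and 0.7 rad and velocity of joint main_lever below -0.3 rad/s).
It fails at once if a loose thing beside the box is lifted, carried or pushed by more than 25 mm (distance of any of voltage_tester_mid, screwdriver_mid, bulb_mid, tape_roll_mid from where it was at the start of the episode above 0.025 m).
It fails at once if the switch or the flap is squeezed or pushed with more than 40 N (contact force between any of safety_switch, supply and the fingers above 40 N or contact force between any of safety_switch, supply and the arm above 40 N).
It also fails if it takes over 61 s, if anything falls off the work surface, if the arm or the gripper's body presses on something with over 40 N, if the wrist force passes 120 N, or if a joint passes its speed limit or range.

## Working session

There is one attempt and no reset: what is moved stays moved. The work goes in short steps, Python scripts to look and compute and a shell command to move; the robot and the scene stay as the last step left them, time stands still between calls to the robot, and variables do not carry over. Pictures are saved under pics/ and viewed, and the job is handed in when it is done.

```bash
mkdir -p pics; ls; cat > h.py <<'E'
import numpy as np, cv2
from scipy.spatial.transform import Rotation as R
from workcell import bot
def cap(n,fn):
    c=bot.get_calibration(n); im,d=bot.read_camera(n)
    cv2.imwrite('pics/'+fn+'.png',im[:,:,::-1]); np.savez('pics/'+fn+'.npz',im=im,d=d,**{k:np.array(v) for k,v in c.items()})
def load(fn): return np.load('pics/'+fn+'.npz')
def world(z,u,v):
    K=np.array([[z['fx'],0,z['cx']],[0,z['fy'],z['cy']],[0,0,1]],float)
    p=cv2.undistortPoints(np.array([[[u,v]]],float),K,z['dist'])[0,0]
    w=z['d'][int(v)-1:int(v)+2,int(u)-1:int(u)+2]; w=w[w>0]
    d=np.median(w) if len(w) else np.nan
    Rm=R.from_rotvec(z['rvec'].ravel()).as_matrix()
    return Rm.T@(np.array([p[0],p[1],1])*d-z['tvec'].ravel())
def proj(z,P):
    K=np.array([[z['fx'],0,z['cx']],[0,z['fy'],z['cy']],[0,0,1]],float)
    return cv2.projectPoints(np.atleast_2d(P).astype(float),z['rvec'],z['tvec'],K,z['dist'])[0][:,0]
E
python3 - <<'E'
from h import *
for n in ['scene','top','wrist']: cap(n,n+'0')
print(bot.read_state())
E
```

```text
pics
{'time': 0.15, 'q': array([ 1.11311887e+00,  2.64547424e-01,  1.60509520e+00, -9.06083877e-06,
        1.27369381e+00, -3.69196155e-02]), 'joint_vel': array([-1.02374813e-03, -1.38326857e-03, -2.67967677e-03,  1.26050455e-03,
        6.43683330e-04, -4.93510504e-05]), 'joint_torque': array([ 9.86619962e-04, -5.15900731e+01, -3.67963386e+01,  1.60169138e-04,
        7.87257159e-03, -1.29727670e-05]), 'tool_pos': array([0.27547575, 0.61561955, 0.24425118]), 'tcp_rot': array([ 0.32869998,  1.5459052 , -0.3313754 ]), 'wrist_force': array([-0.64903046,  0.4953678 , -0.05270078]), 'torque': array([-0.04436477, -0.00135723,  0.02370493]), 'width': 1.001714803085431}
```

View pics/scene0.png

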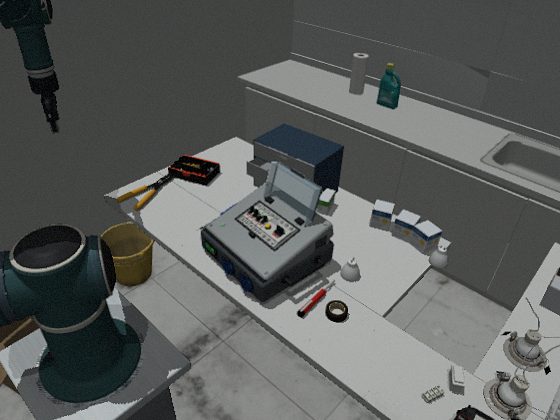

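View pics/top0.png

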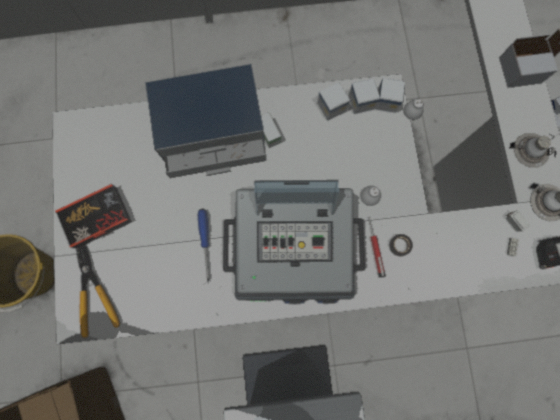

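View pics/wrist0.png

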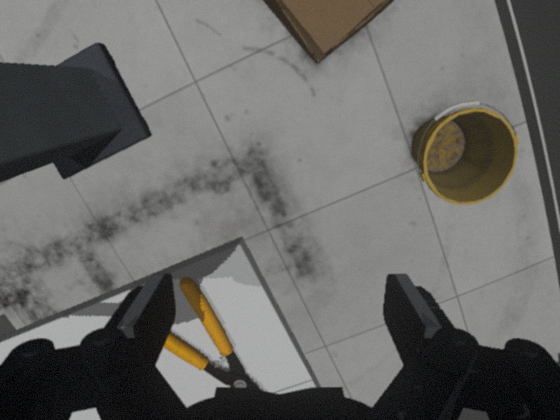

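The box is about (295,245) in the top view. The yellow button is at (301,245) and the wide lever at (318,241), in the right half. The flap leans back at (297,190). Next I fit the pose.

```bash
python3 - <<'E'
from h import *
z=load('top0'); im=z['im'][:,:,::-1]
cv2.imwrite('pics/top0z.png',cv2.resize(im[165:315,215:415],(800,600),interpolation=cv2.INTER_CUBIC))
zs=load('scene0'); cv2.imwrite('pics/scene0z.png',cv2.resize(zs['im'][150:310,195:395,::-1],(750,600),interpolation=cv2.INTER_CUBIC))
for u,v in [(240,290),(350,285),(245,215),(350,210),(301,245),(318,241),(255,187),(338,190),(257,204),(337,200),(297,190),(297,255)]: print((u,v),world(z,u,v).round(4))
E
```

```text
(240, 290) [0.4125 0.0855 0.085 ]
(350, 285) [ 0.3953 -0.1566  0.0876]
(245, 215) [0.5701 0.0554 0.1283]
(350, 210) [ 0.5545 -0.1731  0.1301]
(301, 245) [ 0.4912 -0.0576  0.1265]
(318, 241) [ 0.4957 -0.0952  0.1257]
(255, 187) [0.6044 0.0254 0.227 ]
(338, 190) [ 0.579  -0.1361  0.2296]
(257, 204) [0.5815 0.0261 0.1739]
(337, 200) [ 0.5784 -0.1469  0.1374]
(297, 190) [ 0.5877 -0.0558  0.2317]
(297, 255) [ 0.4725 -0.0474  0.1081]
```

View pics/top0z.png

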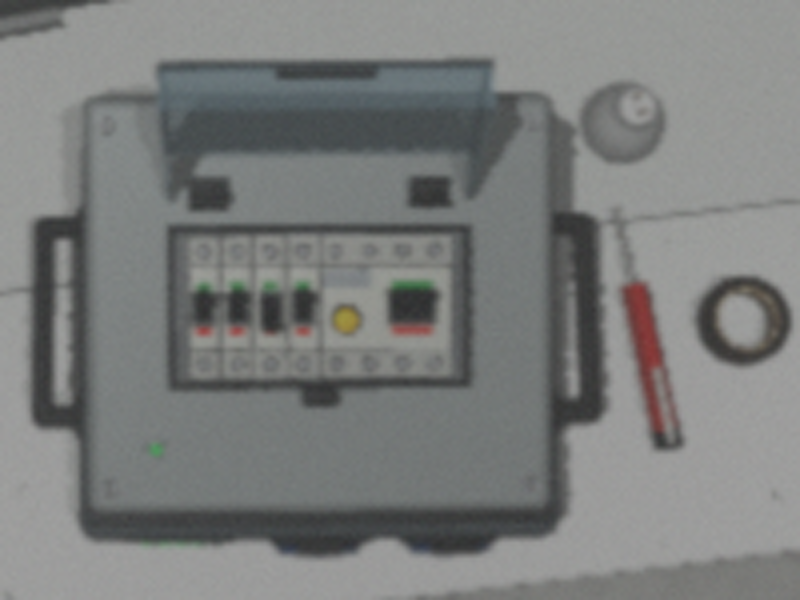

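View pics/scene0z.png

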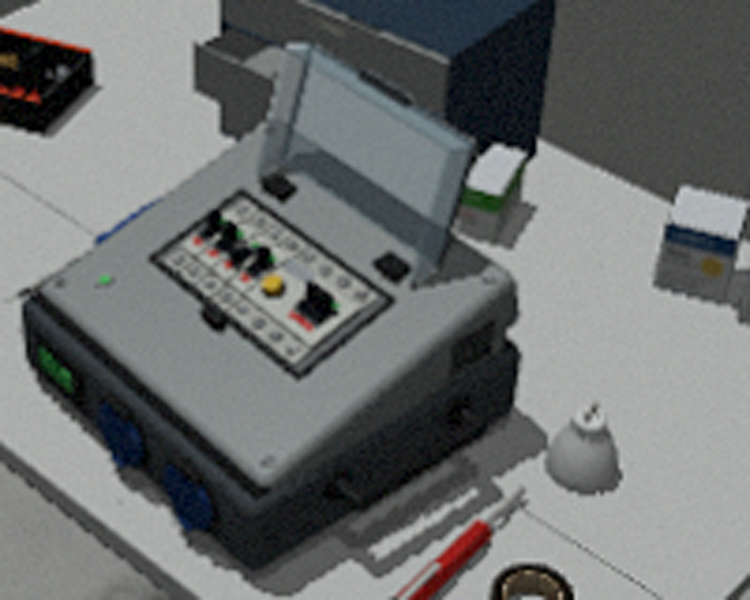

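```bash
cat >> h.py <<'E'
def ray(z,u,v):
    K=np.array([[z['fx'],0,z['cx']],[0,z['fy'],z['cy']],[0,0,1]],float)
    p=cv2.undistortPoints(np.array([[[u,v]]],float),K,z['dist'])[0,0]
    Rm=R.from_rotvec(z['rvec'].ravel()).as_matrix()
    return -Rm.T@z['tvec'].ravel(), Rm.T@np.array([p[0],p[1],1])
def hit(z,u,v,n,d):
    o,r=ray(z,u,v); return o+r*(d-n@o)/(n@r)
E
python3 - <<'E'
from h import *
z=load('top0')
# deck patches
P=[]
for (u0,u1,v0,v1) in [(242,255,215,275),(336,350,215,275),(245,345,265,285)]:
    for u in range(u0,u1,2):
        for v in range(v0,v1,2): P.append(world(z,u,v))
P=np.array(P); c=P.mean(0); 
for _ in range(3):
    c=P.mean(0); n=np.linalg.svd(P-c)[2][2]; n*=np.sign(n[2]); r=(P-c)@n; P=P[abs(r)<2*r.std()+1e-4]
print('n',n,'tilt',np.arccos(n[2]),'yaw',np.arctan2(-n[1],-n[0]), 'res',r.std(),'c',c)
f=lambda a,b:(215+a/4.,165+b/4.)
d=n@c
for nm,a,b,h in [('TL',170,228,0),('TR',470,228,0),('BR',470,385,0),('BL',170,385,0),('but',345,319,14),('lev',412,305,18),('padL',209,193,4),('padR',430,192,4),('cornTL',85,95,0),('cornTR',552,95,0),('cBR',560,515,0),('cBL',82,515,0),('edgeL',160,62,None),('edgeR',493,62,None)]:
    if h is None: print(nm,world(z,*f(a,b+4)));continue
    print(nm,hit(z,*f(a,b),n,d+h/1000).round(4))
A=hit(z,*f(170,228),n,d);B=hit(z,*f(470,228),n,d);C=hit(z,*f(170,385),n,d);D=hit(z,*f(470,385),n,d)
for p,q in((A,B),(C,D)): print('yaw',np.arctan2(p[1]-q[1],p[0]-q[0])-np.pi/2,np.linalg.norm(p-q))
print(bot.get_calibration('wrist'))
E
```

```text
n [-0.25465484  0.02823024  0.96661987] tilt 0.2591042667752507 yaw -0.11040607992494739 res 0.0006377419053491216 c [ 0.46199924 -0.03991199  0.10226125]
TL [0.5523 0.0301 0.124 ]
TR [ 0.5336 -0.1324  0.1238]
BR [ 0.4505 -0.1235  0.1017]
BL [0.4694 0.0399 0.1019]
but [ 0.4919 -0.0583  0.1252]
lev [ 0.4945 -0.0945  0.1311]
padL [0.5675 0.0069 0.1328]
padR [ 0.5543 -0.1122  0.1328]
cornTL [0.6271 0.0678 0.1426]
cornTR [ 0.5982 -0.1842  0.1423]
cBR [ 0.3751 -0.1655  0.083 ]
cBL [0.4055 0.0963 0.0834]
edgeL [0.6161126  0.02428644 0.22511949]
edgeR [ 0.59700633 -0.13975779  0.22593588]
yaw -0.11478127807262073 0.1635759447051029
yaw -0.11520177476686033 0.16450512943329823
{'fx': 368.768768564663, 'fy': 368.768768564663, 'cx': 278.90388932385446, 'cy': 205.01734082791543, 'dist': array([-0.08771804,  0.        ,  0.        ,  0.        ,  0.        ]), 'rvec': array([-2.40538782, -1.55780311, -0.24463129]), 'tvec': array([-0.67349218, -0.0390952 ,  0.3803637 ])}
```

```bash
cat >> h.py <<'E'
YAW=-0.115;T=0.26
ex=np.array([np.cos(T)*np.cos(YAW),np.cos(T)*np.sin(YAW),np.sin(T)])
ey=np.array([-np.sin(YAW),np.cos(YAW),0]); en=np.cross(ex,ey)
D=np.stack([ex,ey,en],1)
C=np.array([0.5015,-0.0465,0.1129]) # row centre on deck
def deck(a,b,h): return C+D@np.array([a,b,h])/1000
def inbox(p): return (D.T@(np.asarray(p)-C)*1000).round(1)
def cur():
    s=bot.read_state(); return s['tool_pos'],R.from_rotvec(s['tcp_rot'])
def delta(p,Rt,tip=True):
    """p: wanted fingertip position"""
    p0,R0=cur(); Rt=R.from_matrix(Rt) if not isinstance(Rt,R) else Rt
    if tip: p=np.asarray(p)-0.014*Rt.as_matrix()[:,0]
    return (R0.inv().apply(p-p0)*100).round(2),(R0.inv()*Rt).as_rotvec().round(3)
PRESS=np.stack([-en,-ex,np.cross(-en,-ex)],1)
PRESS2=np.stack([-en,ex,np.cross(-en,ex)],1)
def st():
    s=bot.read_state(); p=s['tool_pos']; M=R.from_rotvec(s['tcp_rot']).as_matrix()
    print('t',round(s['time'],2),'tip box',inbox(p+.014*M[:,0]),'tip',(p+.014*M[:,0]).round(4),'F',np.array(s['wrist_force']).round(2),'w',round(s['width'],3),'q',np.round(s['q'],2))
E
python3 - <<'E'
from h import *
p,r=cur();print(r.as_matrix().round(3))
print(inbox([0.4919,-0.0583,0.1252]),inbox([0.4945,-0.0945,0.1311]))
for P in (PRESS,PRESS2):print(P.round(3)); print(delta(deck(-30,-40,110),P), delta(deck(-30,-40,110),r))
E
```

```text
[[-0.001  0.408  0.913]
 [-0.002  0.913 -0.408]
 [-1.    -0.002 -0.   ]]
[ -4.7 -12.8  14. ] [  3.3 -48.5  18. ]
[[ 0.255 -0.96   0.115]
 [-0.029  0.111  0.993]
 [-0.966 -0.257  0.   ]]
(array([  2.02, -56.85,  43.07]), array([-1.864, -0.245, -0.178])) (array([  1.97, -56.74,  43.42]), array([0., 0., 0.]))
[[ 0.255  0.96  -0.115]
 [-0.029 -0.111 -0.993]
 [-0.966  0.257 -0.   ]]
(array([  2.02, -56.85,  43.07]), array([ 1.258, -0.163,  0.226])) (array([  1.97, -56.74,  43.42]), array([0., 0., 0.]))
```

```bash
python3 -m creep '[{"grip":0,"dp":[0,-15.9,12.1],"rotation":[0.5,-0.06,0.09]},{"grip":0,"dp":[0,-15.9,12.1],"rotation":[0.5,-0.06,0.09]},{"grip":0,"dp":[0,-15.9,12.1],"rotation":[0.5,-0.06,0.09]},{"grip":0,"dp":[0,-15.9,12.1],"rotation":[0.5,-0.06,0.09]},{"grip":0,"dp":[0,-15.9,12.1],"rotation":[0.5,-0.06,0.09]}]' 20
python3 -c "
from h import *
st();print(delta(deck(-30,-40,110),PRESS2))"
```

```text
time: 0.57
tool_pos: [0.3205, 0.4185, 0.2443]
tcp_rot: [0.772, 1.368, -0.655]
wrist_force: [0.1, -1.0, 1.0]
width: 0.304
t 0.57 tip box [-193.8  441.7  173.1] tip [0.3219 0.4189 0.2304] F [ 0.08 -0.99  1.01] w 0.304 q [ 0.91 -0.07  1.98 -0.07  1.15  0.29]
(array([  1.57, -20.83,  46.68]), array([ 0.753, -0.102,  0.138]))
```

```bash
python3 -m creep '[{"grip":0,"dp":[0.6,-8.2,18.5],"rotation":[0.5,-0.06,0.09]},{"grip":0,"dp":[0.6,-8.2,18.5],"rotation":[0.5,-0.06,0.09]},{"grip":0,"dp":[0.6,-8.2,18.5],"rotation":[0.5,-0.06,0.09]},{"grip":0,"dp":[0.6,-8.2,18.5],"rotation":[0.5,-0.06,0.09]},{"grip":0,"dp":[0.6,-8.2,18.5],"rotation":[0.5,-0.06,0.09]}]'
python3 -c "
from h import *
st();print(delta(deck(-30,-40,110),PRESS2))"
```

```text
time: 0.98
tool_pos: [0.3676, 0.2225, 0.2368]
tcp_rot: [1.194, 1.117, -0.956]
wrist_force: [0.3, -0.2, 0.1]
width: 0.003
t 0.98 tip box [-127.3  252.3  147.9] tip [0.3704 0.2227 0.2231] F [ 0.31 -0.15  0.07] w 0.003 q [ 0.56 -0.34  2.21 -0.11  1.09  0.47]
(array([ 2.24,  2.2 , 30.82]), array([ 0.252, -0.041,  0.05 ]))
```

```bash
python3 -m creep '[{"grip":0,"dp":[1.5,1.5,20.5],"rotation":[0.25,-0.04,0.05]},{"grip":0,"dp":[1.5,1.5,20.5],"rotation":[0.25,-0.04,0.05]},{"grip":0,"dp":[1.5,1.5,20.5],"rotation":[0.25,-0.04,0.05]},{"grip":0,"dp":[1.5,1.5,20.5],"rotation":[0.25,-0.04,0.05]},{"grip":0,"dp":[1.5,1.5,20.5],"rotation":[0.25,-0.04,0.05]}]'
python3 -c "
from h import *
st();print(delta(deck(-30,-40,80),PRESS2))"
```

```text
time: 1.4
tool_pos: [0.4152, 0.0226, 0.2297]
tcp_rot: [1.389, 0.953, -1.095]
wrist_force: [0.9, 0.3, 0.9]
width: -0.004
t 1.4 tip box [-60.5  58.8 123. ] tip [0.4188 0.0222 0.2162] F [0.93 0.27 0.92] w -0.004 q [ 0.02 -0.42  2.29 -0.04  1.02  0.14]
(array([4.27, 2.97, 9.91]), array([ 0.007, -0.003, -0.   ]))
```

```bash
python3 -m creep '[{"grip":0,"dp":[2,2,9],"rotation":[0.007,-0.003,0]},{"grip":0,"dp":[2,2,9],"rotation":[0.007,-0.003,0]},{"grip":0,"dp":[2,2,9],"rotation":[0.007,-0.003,0]},{"grip":0,"dp":[2,2,9],"rotation":[0.007,-0.003,0]}]'
python3 -c "
from h import *
st();cap('wrist','w1');cap('top','t1')"
```

```text
time: 1.73
tool_pos: [0.4296, -0.0709, 0.2145]
tcp_rot: [1.395, 0.946, -1.109]
wrist_force: [0.2, 0.0, -0.8]
width: -0.001
t 1.73 tip box [-40.2 -32.6 101.8] tip [ 0.4332 -0.0714  0.201 ] F [ 0.16  0.   -0.8 ] w -0.001 q [-0.24 -0.36  2.28  0.04  0.97 -0.14]
```

View pics/w1.png

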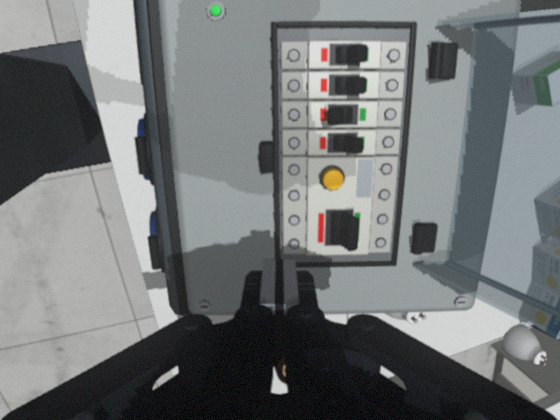

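View pics/t1.png

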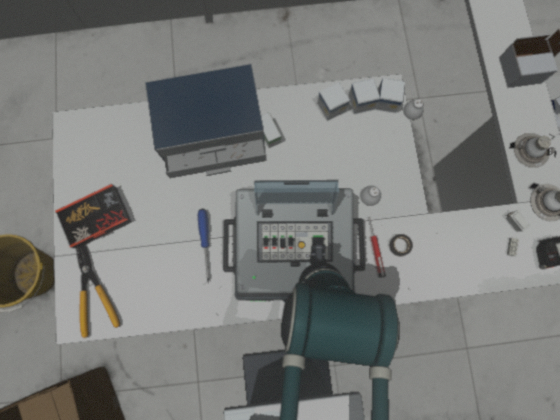

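The wrist view shows the button at (332,179), the wide lever at (345,230) leaning right, which is on, and breakers 1, 2 and 4 on with 3 off. The closed fingertips are at about (280,265). I'll measure these points from this view.

```bash
python3 - <<'E'
from h import *
z=load('w1')
d0=en@C
for nm,u,v,h in [('TL',415,24,0),('TR',396,263,0),('BR',275,266,0),('BL',274,24,0),('but',332.5,179,14),('levtop',355,230,20),('b4',360,143,20),('tipL',262,262,None),('tipR',297,262,None)]:
    w=world(z,u,v)
    print(nm,'depth',inbox(w), 'plane', inbox(hit(z,u,v,en,d0+h/1000)) if h is not None else '')
cv2.imwrite('pics/w1z.png',cv2.resize(z['im'][120:320,190:430,::-1],(720,600),interpolation=cv2.INTER_CUBIC))
E
```

```text
TL depth [43.  83.8  1.7] plane [43.6 84.   0. ]
TR depth [ 44.8 -78.2   1.4] plane [ 45.3 -78.9  -0. ]
BR depth [-42.3 -21.6 112.4] plane [-44.5 -80.5  -0. ]
BL depth [-43.3  83.    2.4] plane [-43.4  83.4   0. ]
but depth [ -6.5 -11.3  13.3] plane [ -6.6 -11.1  14. ]
levtop depth [  8.9 -44.5  18.8] plane [  8.6 -44.   20. ]
b4 depth [ 8.7 12.9 19.3] plane [ 8.5 13.  20. ]
tipL depth [-54.  -77.2  -0.2] plane 
tipR depth [-28.3 -77.1   0.2] plane
```

View pics/w1z.png

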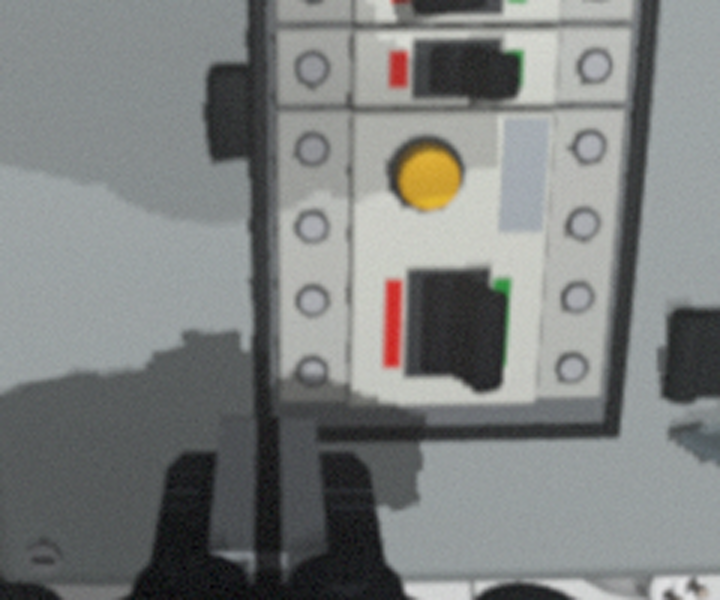

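```bash
python3 -m creep '[{"grip":0,"dp":[3.5,2.1,-1.3],"rotation":[0,0,0]},{"grip":0,"dp":[7.5,3.4,-2.1],"rotation":[0,0,0]},{"grip":0,"dp":[7.5,3.4,-2.1],"rotation":[0,0,0]},{"grip":0,"dp":[7.5,3.4,-2.1],"rotation":[0,0,0]}]'
python3 -c "
from h import *
st();print(delta(deck(-6,-12,20),PRESS2))"
```

```text
time: 2.17
tool_pos: [0.4826, -0.0502, 0.148]
tcp_rot: [1.388, 0.958, -1.105]
wrist_force: [-0.6, -1.1, 0.4]
width: 0.0
t 2.17 tip box [-8.8 -5.8 24.6] tip [ 0.4861 -0.0506  0.1344] F [-0.59 -1.08  0.36] w 0.0 q [-0.16 -0.17  2.27  0.02  0.8  -0.06]
(array([0.46, 0.27, 0.62]), array([ 0.003, -0.002,  0.009]))
```

```bash
python3 -m creep '[{"grip":0,"dp":[0,0.2,0.6],"rotation":[0,0,0.008]},{"grip":0,"dp":[0,0.2,0.6],"rotation":[0,0,0.008]}]'
python3 -c "
from h import *
st();print(delta(deck(-6,-12,14),PRESS2))"
```

```text
time: 2.33
tool_pos: [0.4863, -0.0588, 0.1538]
tcp_rot: [1.394, 0.941, -1.093]
wrist_force: [0.8, 0.2, 0.6]
width: 0.005
t 2.33 tip box [ -2.6 -14.   29.1] tip [ 0.49   -0.0592  0.1404] F [0.75 0.22 0.62] w 0.005 q [-0.18 -0.18  2.27  0.03  0.79 -0.09]
(array([ 1.51, -0.34, -0.2 ]), array([ 0.001,  0.   , -0.01 ]))
```

```bash
python3 -m creep '[{"grip":0,"dp":[0,0,0],"rotation":[0,0,0]},{"grip":0,"dp":[0,0,0],"rotation":[0,0,0]},{"grip":0,"dp":[0,0,0],"rotation":[0,0,0]}]'
python3 -c "
from h import *
st();print(delta(deck(-6,-12,14),PRESS2))"
```

```text
time: 2.58
tool_pos: [0.486, -0.0593, 0.1537]
tcp_rot: [1.396, 0.94, -1.095]
wrist_force: [0.6, -0.0, -0.1]
width: 0.002
t 2.58 tip box [ -2.8 -14.5  29. ] tip [ 0.4897 -0.0597  0.1402] F [ 0.65 -0.05 -0.07] w 0.002 q [-0.18 -0.18  2.27  0.03  0.79 -0.08]
(array([ 1.5 , -0.32, -0.25]), array([-0.001,  0.   , -0.01 ]))
```

```bash
python3 -m creep '[{"grip":0,"dp":[1.1,-0.3,-0.25],"rotation":[0,0,-0.01]},{"grip":0,"dp":[1.1,-0.3,-0.25],"rotation":[0,0,-0.01]},{"grip":0,"dp":[1.1,-0.3,-0.25],"rotation":[0,0,-0.01]}]'
python3 -c "
from h import *
st();print(delta(deck(-6,-12,14),PRESS2));cap('wrist','w2')"
```

```text
time: 2.83
tool_pos: [0.485, -0.0564, 0.1396]
tcp_rot: [1.391, 0.952, -1.106]
wrist_force: [0.3, 0.9, 0.4]
width: -0.0
t 2.83 tip box [ -7.9 -11.7  15.7] tip [ 0.4885 -0.0568  0.126 ] F [0.33 0.94 0.38] w -0.0 q [-0.18 -0.16  2.27  0.02  0.77 -0.08]
(array([0.17, 0.19, 0.03]), array([-0.001, -0.   ,  0.005]))
```

View pics/w2.png

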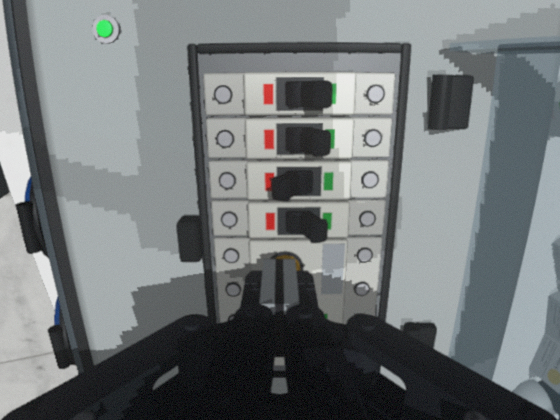

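The tip is right over the button, with the yellow just showing at (287,258), and it is clear of breaker 4. Next I press.

```bash
python3 -m creep '[{"grip":0,"dp":[0.4,0.1,0],"rotation":[0,0,0]},{"grip":0,"dp":[0.4,0.1,0],"rotation":[0,0,0]},{"grip":0,"dp":[0.4,0.1,0],"rotation":[0,0,0]}]'
python3 -c "
from h import *
st()"
python3 -m creep '[{"grip":0,"dp":[0.3,0,0],"rotation":[0,0,0]},{"grip":0,"dp":[0.3,0,0],"rotation":[0,0,0]},{"grip":0,"dp":[0.3,0,0],"rotation":[0,0,0]}]'
python3 -c "
from h import *
st();cap('top','t2');cap('scene','s2')"
```

```text
time: 3.13
tool_pos: [0.488, -0.0568, 0.1371]
tcp_rot: [1.392, 0.95, -1.105]
wrist_force: [-1.9, 0.4, 3.2]
width: 0.003
t 3.13 tip box [ -5.6 -11.8  12.5] tip [ 0.4916 -0.0572  0.1235] F [-1.94  0.39  3.24] w 0.003 q [-0.18 -0.15  2.27  0.02  0.76 -0.08]
time: 3.38
tool_pos: [0.4888, -0.0569, 0.1341]
tcp_rot: [1.392, 0.95, -1.104]
wrist_force: [0.4, -0.7, 2.1]
width: 0.004
t 3.38 tip box [ -5.6 -11.8   9.4] tip [ 0.4924 -0.0573  0.1206] F [ 0.36 -0.7   2.15] w 0.004 q [-0.18 -0.14  2.27  0.02  0.75 -0.08]
```

```bash
python3 -c "
from h import *
zs=load('s2'); cv2.imwrite('pics/s2z.png',cv2.resize(zs['im'][150:310,195:395,::-1],(750,600),interpolation=cv2.INTER_CUBIC))"
```

```text
(no output)
```

View pics/s2z.png

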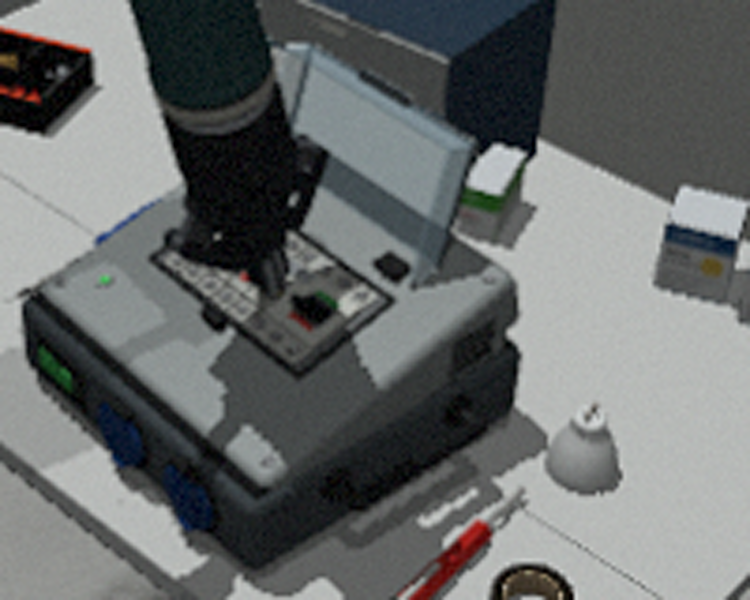

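Green now shows and the red is covered at (310,310), so the lever appears to be over. I press slightly more to be sure, then lift off and look.

```bash
python3 -m creep '[{"grip":0,"dp":[0.08,0,0],"rotation":[0,0,0]},{"grip":0,"dp":[0.08,0,0],"rotation":[0,0,0]}]'
python3 -m creep '[{"grip":0,"dp":[-3.5,0,0],"rotation":[0,0,0]},{"grip":0,"dp":[-3.5,-4,0],"rotation":[0,0,0]},{"grip":0,"dp":[-3.5,-4,3.2],"rotation":[0,0,0]},{"grip":0,"dp":[-3.5,-4,3.2],"rotation":[0,0,0]},{"grip":0,"dp":[-3.5,-4,3.2],"rotation":[0,0,0]}]'
python3 -c "
from h import *
st();cap('wrist','w3');print(delta(deck(-33,-46,35),PRESS2))"
```

```text
time: 3.65
tool_pos: [0.489, -0.0569, 0.1334]
tcp_rot: [1.392, 0.95, -1.104]
wrist_force: [-0.2, 0.9, 2.2]
width: -0.003
time: 4.07
tool_pos: [0.4372, -0.084, 0.1568]
tcp_rot: [1.394, 0.948, -1.106]
wrist_force: [0.3, -0.1, 0.9]
width: -0.003
t 4.07 tip box [-46.3 -44.6  43.7] tip [ 0.4408 -0.0844  0.1433] F [ 0.32 -0.06  0.89] w -0.003 q [-0.28 -0.28  2.33  0.05  0.83 -0.19]
(array([0.89, 1.26, 0.19]), array([-0.002,  0.   ,  0.002]))
```

View pics/w3.png

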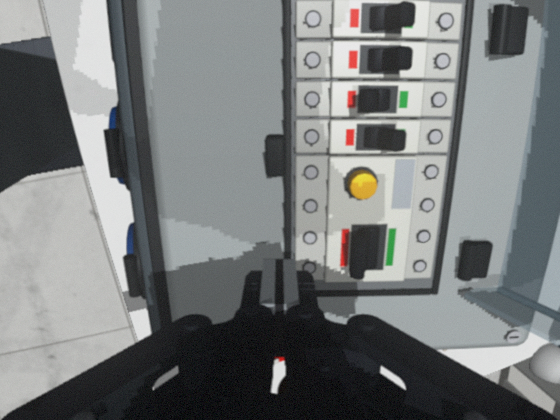

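The lever is off, leaning left at (357,250) with green showing, and the button is out. Next I go down in front of the lever.

```bash
python3 -m creep '[{"grip":0,"dp":[2.0,0.9,0.1],"rotation":[0,0,0]},{"grip":0,"dp":[3.1,0.9,0.1],"rotation":[0,0,0]},{"grip":0,"dp":[3.1,0.9,0.1],"rotation":[0,0,0]},{"grip":0,"dp":[3.1,0.9,0.1],"rotation":[0,0,0]},{"grip":0,"dp":[3.1,0.9,0.1],"rotation":[0,0,0]}]'
python3 -c "
from h import *
st();cap('wrist','w4');print(delta(deck(-20,-46,12),PRESS2))"
```

```text
time: 4.53
tool_pos: [0.4547, -0.0856, 0.1297]
tcp_rot: [1.391, 0.951, -1.104]
wrist_force: [1.5, 0.1, -0.2]
width: 0.004
t 4.53 tip box [-36.4 -44.2  13. ] tip [ 0.4582 -0.086   0.1161] F [ 1.53  0.07 -0.25] w 0.004 q [-0.27 -0.2   2.33  0.06  0.76 -0.19]
(array([0.12, 1.61, 0.16]), array([ 0.   , -0.   ,  0.002]))
```

View pics/w4.png

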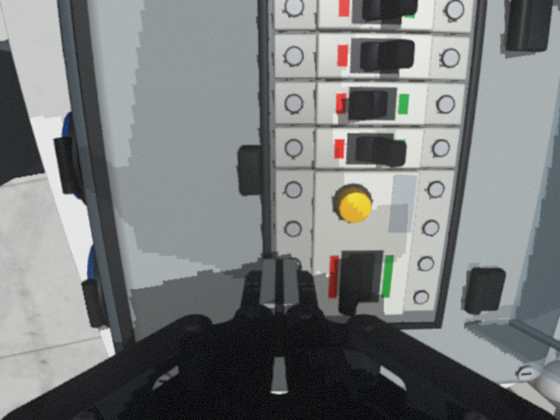

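```bash
python3 -m creep '[{"grip":0,"dp":[0.1,1.0,0.2],"rotation":[0,0,0]},{"grip":0,"dp":[0.1,1.8,0.2],"rotation":[0,0,0]},{"grip":0,"dp":[0.1,1.8,0.2],"rotation":[0,0,0]}]'
python3 -c "
from h import *
st()"
python3 -m creep '[{"grip":0,"dp":[0,0.6,0],"rotation":[0,0,0]},{"grip":0,"dp":[0,0.6,0],"rotation":[0,0,0]},{"grip":0,"dp":[0,0.6,0],"rotation":[0,0,0]}]'
python3 -c "
from h import *
st();cap('wrist','w5')"
```

```text
time: 4.83
tool_pos: [0.4731, -0.0904, 0.1355]
tcp_rot: [1.392, 0.95, -1.104]
wrist_force: [-10.6, 2.6, 15.2]
width: 0.002
t 4.83 tip box [-16.7 -46.9  13.8] tip [ 0.4766 -0.0908  0.1219] F [-10.59   2.61  15.22] w 0.002 q [-0.27 -0.17  2.29  0.06  0.76 -0.19]
time: 5.08
tool_pos: [0.4819, -0.0919, 0.1389]
tcp_rot: [1.394, 0.942, -1.098]
wrist_force: [0.0, 0.4, 9.1]
width: 0.001
t 5.08 tip box [ -7.  -47.4  14.7] tip [ 0.4856 -0.0924  0.1254] F [0.03 0.43 9.11] w 0.001 q [-0.27 -0.16  2.28  0.06  0.76 -0.18]
```

View pics/w5.png

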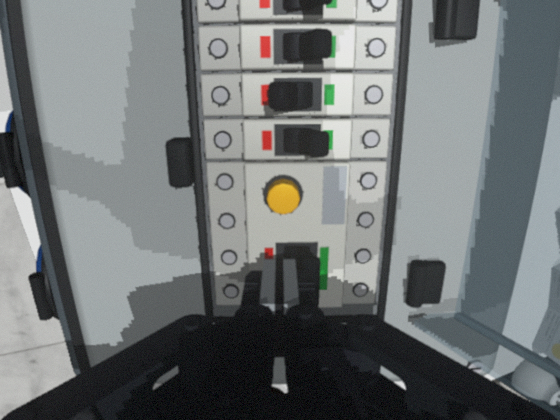

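```bash
python3 -c "
from h import *
cap('scene','s5');zs=load('s5');a=cv2.resize(zs['im'][190:270,235:335,::-1],(750,600),interpolation=cv2.INTER_CUBIC);cv2.imwrite('pics/s5z.png',a)
z=load('w5');cv2.imwrite('pics/w5z.png',cv2.resize(z['im'][180:340,190:400,::-1],(787,600),interpolation=cv2.INTER_CUBIC))
st()
for u,v in [(285,248),(300,248),(312,248),(280,262),(298,262)]: print(inbox(world(z,u,v)))"
```

```text
t 5.18 tip box [ -6.9 -47.4  14.7] tip [ 0.4856 -0.0924  0.1254] F [-0.53 -0.08  9.7 ] w -0.004 q [-0.27 -0.16  2.28  0.06  0.76 -0.18]
[ -4.9 -37.2   6.6]
[  1.6 -36.1   9. ]
[  7.3 -37.7   5.7]
[ -7.2 -36.8  21. ]
[  0.6 -40.8  13.2]
```

View pics/s5z.png

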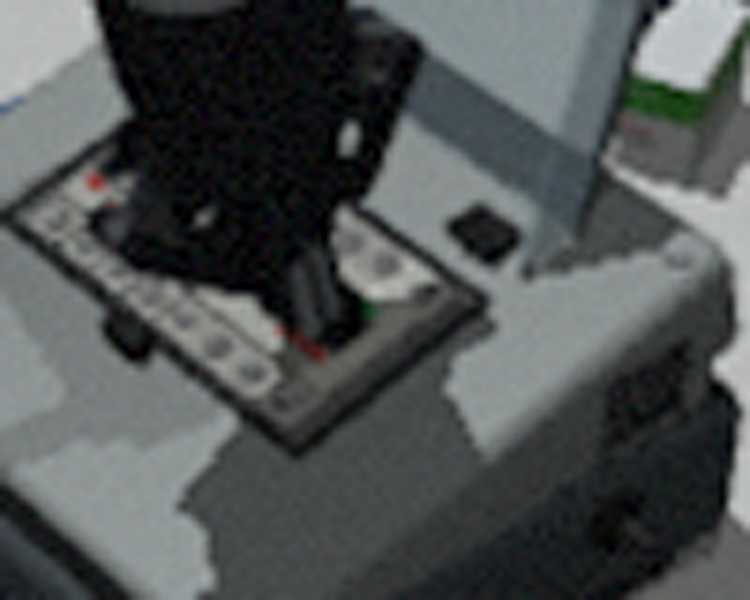

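View pics/w5z.png

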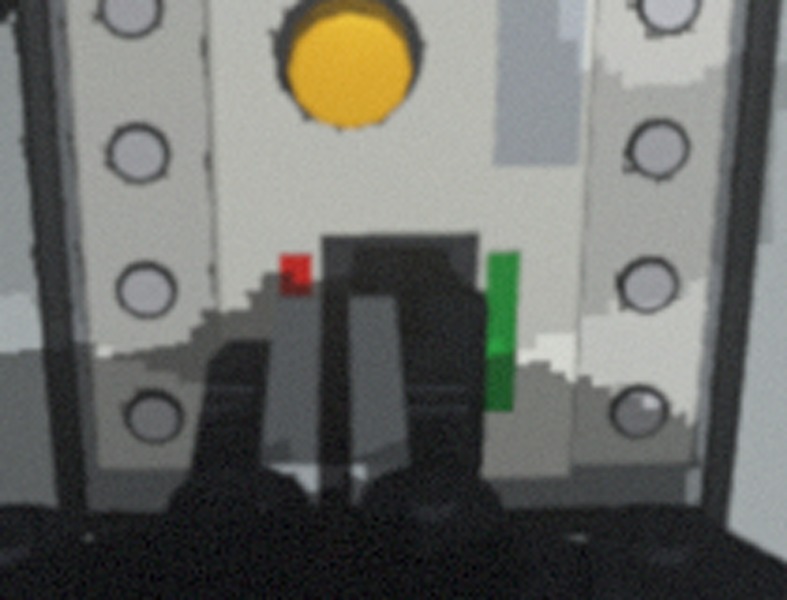

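The upward force suggests the stepped finger back, about 6 mm behind the pad tips, is riding on the lever's end. I ease up-slope while lifting so that any drag acts towards on.

```bash
python3 -m creep '[{"grip":0,"dp":[0,0.3,0],"rotation":[0,0,0]},{"grip":0,"dp":[-0.3,0.6,0],"rotation":[0,0,0]},{"grip":0,"dp":[-0.6,0.8,0],"rotation":[0,0,0]},{"grip":0,"dp":[-1.2,0.9,0],"rotation":[0,0,0]},{"grip":0,"dp":[-4,0.9,0],"rotation":[0,0,0]}]'
python3 -m creep '[{"grip":0,"dp":[-3,-5.5,0],"rotation":[0,0,0]},{"grip":0,"dp":[-3,-5.5,0],"rotation":[0,0,0]},{"grip":0,"dp":[-3,-5.5,0],"rotation":[0,0,0]}]'
python3 -c "
from h import *
st();cap('wrist','w6')
z=load('w6');cv2.imwrite('pics/w6z.png',z['im'][:,:,::-1])"
```

```text
time: 5.6
tool_pos: [0.4732, -0.0899, 0.1716]
tcp_rot: [1.39, 0.958, -1.11]
wrist_force: [-0.5, -0.2, -0.6]
width: -0.001
time: 5.85
tool_pos: [0.4128, -0.0832, 0.1913]
tcp_rot: [1.391, 0.95, -1.105]
wrist_force: [0.0, -0.1, -0.2]
width: 0.002
t 5.85 tip box [-61.  -46.6  83.3] tip [ 0.4164 -0.0836  0.1777] F [ 0.02 -0.09 -0.17] w 0.002 q [-0.29 -0.38  2.33  0.06  0.93 -0.21]
```

View pics/w6z.png

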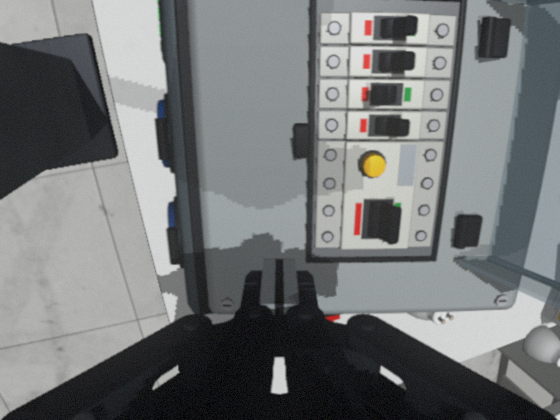

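The lever leans right at (388,222), with red visible and green covered, the same as the breakers that are on. I check it by depth, then measure the flap and the space behind it.

```bash
python3 - <<'E'
from h import *
z=load('w6')
for u in (372,380,386,392,397): print(u,inbox(world(z,u,224)))
for u in (380,395,402,408): print('b4',u,inbox(world(z,u,126)))
cv2.imwrite('pics/w6y.png',cv2.resize(z['im'][130:270,300:460,::-1],(685,600),interpolation=cv2.INTER_CUBIC))
t=load('top0')
H=deck(58,0,4); print('hinge',H)
f=lambda a,b:(215+a/4.,165+b/4.)
# flap angle fit: points on free edge
for (a,b) in [(180,64),(220,64),(260,64),(420,64),(460,64),(300,68),(330,72)]:
    w=world(t,*f(a,b)); print('edge',w.round(4), inbox(w))
for th in (1.9,1.95,2.0,2.05,2.1):
    # flap frame rotation about ey: -x lifts up
    c,s=np.cos(th),np.sin(th)
    fx=c*ex - s*en; fz=s*ex+c*en   # at th: -fx = -c ex + s en
    for b in (83,-83):
        e=H+fx*-.104+fz*.026+ey*b/1000
        px=proj(t,e)[0]; e2=H+fx*-.104+ey*b/1000; print(th,'zoom px',((px-[215,165])*4).round(0),((proj(t,e2)[0]-[215,165])*4).round(0),'edge world',e.round(3))
# behind space
for (u,v) in [(265,150),(240,160),(275,130),(300,165),(320,165),(310,140),(330,100),(262,90),(255,70)]: print('bg',u,v,world(t,u,v).round(3))
E
```

```text
372 [ -2.8 -51.1   7.5]
380 [  1.2 -49.7  11.2]
386 [  3.7 -48.   15.6]
392 [  6.  -46.4  19.8]
397 [  9.5 -46.8  18.6]
b4 380 [-2.8 10.4  8.3]
b4 395 [ 3.4 11.4 16.8]
b4 402 [ 6.3 11.8 20.2]
b4 408 [10.6 11.6 17.7]
hinge [ 0.55615886 -0.05281363  0.13167623]
edge [0.6155 0.0143 0.2269] [132.   73.5  82.8]
edge [ 0.6137 -0.0054  0.2253] [132.   53.7  81.2]
edge [ 0.6111 -0.0251  0.2264] [132.   33.9  82.3]
edge [ 0.6019 -0.1038  0.2269] [132.  -45.4  82.8]
edge [ 0.5997 -0.1235  0.2267] [132.1 -65.2  82.6]
edge [ 0.6042 -0.0439  0.2362] [130.   14.4  93. ]
edge [ 0.601  -0.0583  0.2344] [128.1  -0.3  91.7]
1.9 zoom px [160.  96.] [159. 147.] edge world [0.599 0.026 0.234]
1.9 zoom px [499.  96.] [501. 147.] edge world [ 0.58  -0.139  0.234]
1.95 zoom px [160.  87.] [159. 137.] edge world [0.604 0.025 0.232]
1.95 zoom px [498.  87.] [501. 137.] edge world [ 0.585 -0.14   0.232]
2.0 zoom px [160.  78.] [159. 127.] edge world [0.609 0.025 0.23 ]
2.0 zoom px [497.  78.] [500. 127.] edge world [ 0.589 -0.14   0.23 ]
2.05 zoom px [161.  70.] [160. 117.] edge world [0.613 0.024 0.228]
2.05 zoom px [496.  70.] [499. 117.] edge world [ 0.594 -0.141  0.228]
2.1 zoom px [161.  62.] [160. 108.] edge world [0.618 0.024 0.225]
2.1 zoom px [495.  62.] [499. 108.] edge world [ 0.599 -0.141  0.225]
bg 265 150 [ 0.732 -0.005  0.074]
bg 240 160 [0.705 0.055 0.1  ]
bg 275 130 [ 0.789 -0.036  0.049]
bg 300 165 [ 0.708 -0.09  -0.001]
bg 320 165 [ 0.702 -0.14  -0.   ]
bg 310 140 [ 0.771 -0.124  0.   ]
bg 330 100 [ 0.845 -0.178  0.066]
bg 262 90 [ 0.923 -0.017  0.001]
bg 255 70 [ 1.514 -0.018 -0.95 ]
```

View pics/w6y.png

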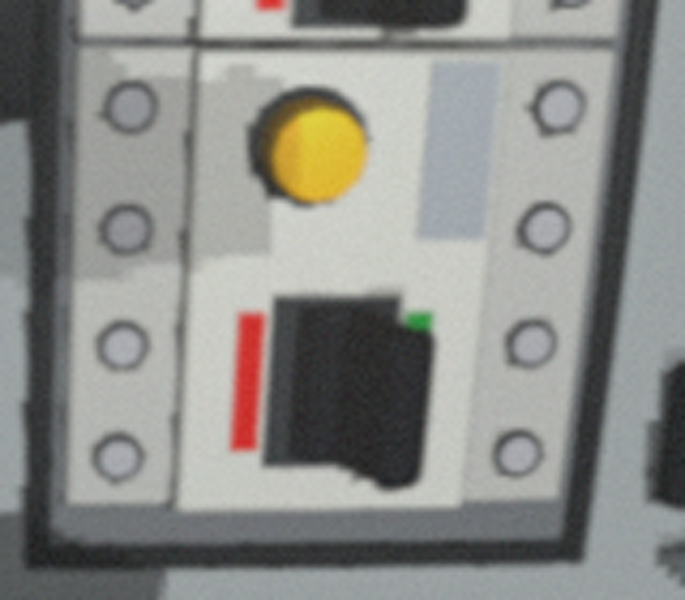

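The lever's depth profile matches breaker 4, so it is on. The flap is at about 2.1 rad. Next I check what is behind it and plan to go over the top.

```bash
cat >> h.py <<'E'
HZ=deck(58,0,4)
hx=np.array([np.cos(YAW),np.sin(YAW),0])
VERT=np.stack([np.array([0,0,-1.]),hx,np.cross([0,0,-1.],hx)],1)
def hp(X,b,Z): return HZ+hx*X/1000+ey*b/1000+np.array([0,0,Z/1000])
def sth():
    s=bot.read_state(); p=s['tool_pos']; M=R.from_rotvec(s['tcp_rot']).as_matrix(); d=(p+.014*M[:,0]-HZ)*1000
    print('t',round(s['time'],2),'tip X,b,Z from hinge',np.round([d@hx,d@ey,d[2]],1),'F',np.array(s['wrist_force']).round(2),'tilt',np.round(M[:,0],3))
E
python3 - <<'E'
from h import *
z=load('w6');o,_=ray(z,280,210);p,r=cur();print('cam in tool',r.inv().apply(o-p).round(3))
t=load('top0')
for u,v in [(205,90),(250,100),(255,140),(215,155),(371,190)]: print(world(t,u,v).round(3))
sth()
print(delta(hp(-70,-45,150),VERT)); print(delta(hp(85,-45,150),VERT))
E
```

```text
cam in tool [-0.129 -0.002 -0.08 ]
[0.851 0.113 0.173]
[0.815 0.017 0.174]
[0.763 0.016 0.065]
[0.732 0.114 0.076]
[ 0.611 -0.246  0.05 ]
t 5.9 tip X,b,Z from hinge [-133.7  -46.8   46. ] F [-0.03  0.26  1.5 ] tilt [ 0.254 -0.03  -0.967]
(array([-8.37,  9.17, -0.18]), array([-0.001,  0.   , -0.259]))
(array([-4.41, 24.16, -0.2 ]), array([-0.001,  0.   , -0.259]))
```

```bash
python3 -m creep '[{"grip":0,"dp":[-4.2,2,-0.1],"rotation":[0,0,-0.06]},{"grip":0,"dp":[-8.4,9.2,-0.2],"rotation":[0,0,-0.26]},{"grip":0,"dp":[-8.4,9.2,-0.2],"rotation":[0,0,-0.26]},{"grip":0,"dp":[-8.4,9.2,-0.2],"rotation":[0,0,-0.26]},{"grip":0,"dp":[-8.4,9.2,-0.2],"rotation":[0,0,-0.26]}]'
python3 -c "
from h import *
sth();print(delta(hp(88,-45,145),VERT))"
```

```text
time: 6.32
tool_pos: [0.4876, -0.0901, 0.2968]
tcp_rot: [1.293, 1.152, -1.293]
wrist_force: [-0.9, -1.4, -0.8]
width: -0.002
t 6.32 tip X,b,Z from hinge [-63.9 -44.9 151.2] F [-0.93 -1.4  -0.82] tilt [ 0. -0. -1.]
(array([6.200e-01, 1.519e+01, 1.000e-02]), array([ 0.,  0., -0.]))
```

```bash
python3 -m creep '[{"grip":0,"dp":[0,15.4,0],"rotation":[0,0,0]},{"grip":0,"dp":[0,15.4,0],"rotation":[0,0,0]},{"grip":0,"dp":[0,15.4,0],"rotation":[0,0,0]},{"grip":0,"dp":[0,15.4,0],"rotation":[0,0,0]},{"grip":0,"dp":[0,15.4,0],"rotation":[0,0,0]}]'
python3 -c "
from h import *
sth();cap('scene','s7');cap('wrist','w7')
print(delta(hp(88,-45,65),VERT))
zs=load('s7'); cv2.imwrite('pics/s7z.png',cv2.resize(zs['im'][110:310,180:430,::-1],(750,600),interpolation=cv2.INTER_CUBIC))"
```

```text
time: 6.73
tool_pos: [0.6389, -0.1075, 0.2913]
tcp_rot: [1.292, 1.156, -1.297]
wrist_force: [-0.3, 0.2, -0.4]
width: 0.001
t 6.73 tip X,b,Z from hinge [ 88.4 -44.8 145.6] F [-0.27  0.18 -0.39] tilt [-0.004  0.001 -1.   ]
(array([8.15, 0.4 , 0.02]), array([-0.001, -0.   ,  0.007]))
```

View pics/s7z.png

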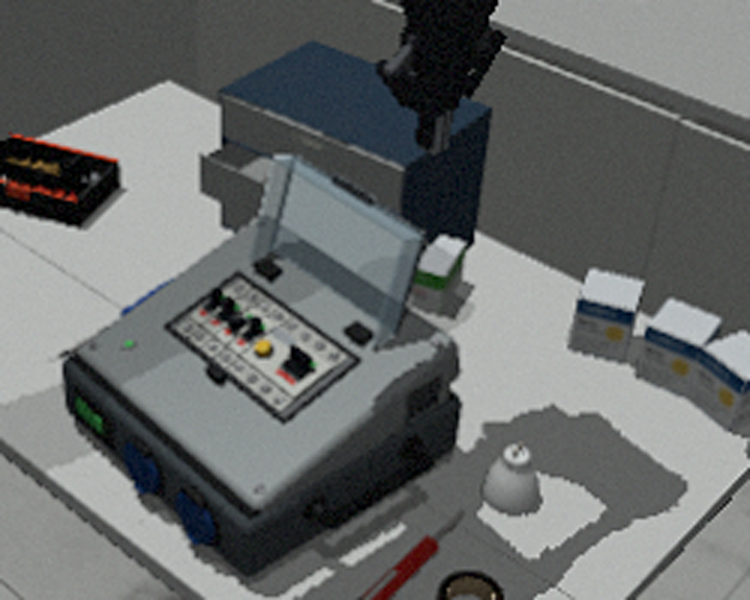

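View pics/w7.png

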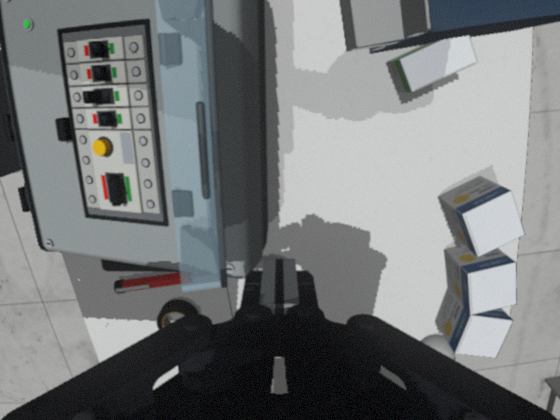

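The fingers are clear behind the flap edge (edge at x of about 222, fingers at about 262), and the lever is on. I go down.

```bash
python3 -m creep '[{"grip":0,"dp":[4,0.2,0],"rotation":[0,0,0]},{"grip":0,"dp":[8,0.2,0],"rotation":[0,0,0]},{"grip":0,"dp":[8,0.2,0],"rotation":[0,0,0]},{"grip":0,"dp":[8,0.2,0],"rotation":[0,0,0]}]'
python3 -c "
from h import *
sth()"
python3 -m creep '[{"grip":0,"dp":[0,-1.3,0],"rotation":[0,0,0]},{"grip":0,"dp":[0,-2.6,0],"rotation":[0,0,0]},{"grip":0,"dp":[0,-3.8,0],"rotation":[0,0,0]},{"grip":0,"dp":[0,-5,0],"rotation":[0,0,0]}]'
python3 -c "
from h import *
sth();cap('wrist','w8')"
```

```text
time: 7.17
tool_pos: [0.6335, -0.1067, 0.2116]
tcp_rot: [1.29, 1.161, -1.302]
wrist_force: [0.4, 0.2, 1.2]
width: 0.003
t 7.17 tip X,b,Z from hinge [ 82.9 -44.6  65.9] F [0.41 0.22 1.23] tilt [-0.011  0.002 -1.   ]
time: 7.5
tool_pos: [0.5891, -0.102, 0.2195]
tcp_rot: [1.295, 1.149, -1.291]
wrist_force: [0.6, -0.7, 0.7]
width: -0.001
t 7.5 tip X,b,Z from hinge [ 38.4 -45.1  73.8] F [ 0.62 -0.68  0.73] tilt [ 0.004 -0.001 -1.   ]
```

View pics/w8.png

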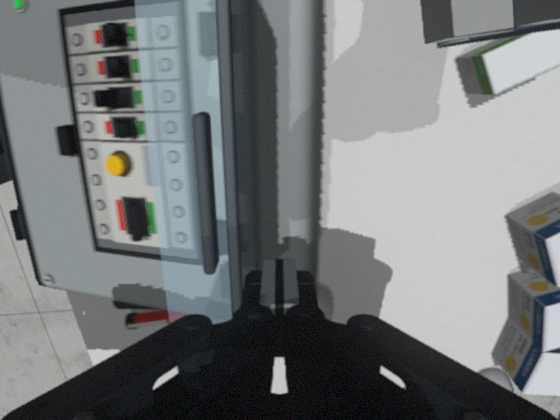

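The flap is rising against the fingers. I carry on.

```bash
python3 -m creep '[{"grip":0,"dp":[0.1,-1.2,0],"rotation":[0,0,0]},{"grip":0,"dp":[0.2,-2.4,0],"rotation":[0,0,0]},{"grip":0,"dp":[0.4,-3.6,0],"rotation":[0,0,0]},{"grip":0,"dp":[0.5,-4.8,0],"rotation":[0,0,0]},{"grip":0,"dp":[0.5,-6,0],"rotation":[0,0,0]}]'
python3 -c "
from h import *
sth();cap('wrist','w9')"
```

```text
time: 7.97
tool_pos: [0.5291, -0.095, 0.2131]
tcp_rot: [1.294, 1.15, -1.293]
wrist_force: [0.1, 0.3, -0.4]
width: 0.001
t 7.97 tip X,b,Z from hinge [-22.  -45.   67.4] F [ 0.13  0.35 -0.36] tilt [ 0.002 -0.001 -1.   ]
```

View pics/w9.png

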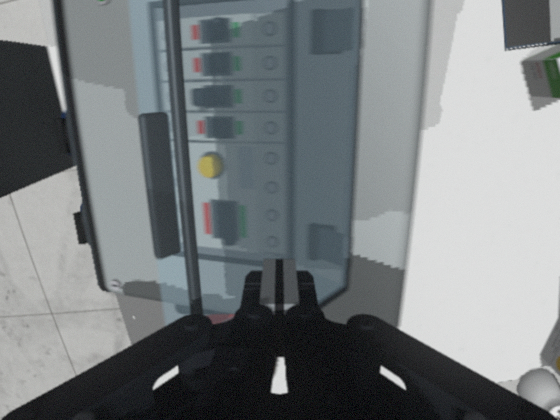

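```bash
python3 -m creep '[{"grip":0,"dp":[0.2,-1.5,0],"rotation":[0,0,0]},{"grip":0,"dp":[0.3,-2.7,0],"rotation":[0,0,0]},{"grip":0,"dp":[1.0,-3.6,0],"rotation":[0,0,0]},{"grip":0,"dp":[2.0,-4.4,0],"rotation":[0,0,0]},{"grip":0,"dp":[3.1,-5.1,0],"rotation":[0,0,0]}]'
python3 -c "
from h import *
sth()"
python3 -m creep '[{"grip":0,"dp":[0.8,-0.4,0],"rotation":[0,0,0]},{"grip":0,"dp":[1.6,-0.6,0],"rotation":[0,0,0]},{"grip":0,"dp":[2.2,-0.7,0],"rotation":[0,0,0]}]'
python3 -c "
from h import *
sth();cap('wrist','w10')"
```

```text
time: 8.43
tool_pos: [0.4774, -0.0889, 0.1794]
tcp_rot: [1.293, 1.153, -1.295]
wrist_force: [1.0, -0.2, 0.2]
width: 0.001
t 8.43 tip X,b,Z from hinge [-74.1 -44.9  33.8] F [ 0.95 -0.25  0.22] tilt [-0.001 -0.    -1.   ]
time: 8.68
tool_pos: [0.4696, -0.0878, 0.1558]
tcp_rot: [1.292, 1.156, -1.297]
wrist_force: [-0.8, -0.6, -0.2]
width: -0.002
t 8.68 tip X,b,Z from hinge [-82.  -44.7  10.1] F [-0.81 -0.6  -0.23] tilt [-0.005  0.001 -1.   ]
```

View pics/w10.png

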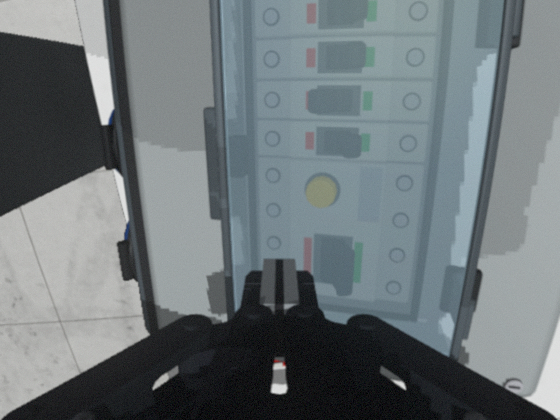

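```bash
python3 -m creep '[{"grip":0,"dp":[0.6,-0.1,0],"rotation":[0,0,0]},{"grip":0,"dp":[0.6,-0.1,0],"rotation":[0,0,0]},{"grip":0,"dp":[0.6,-0.1,0],"rotation":[0,0,0]}]'
python3 -c "
from h import *
sth()"
python3 -m creep '[{"grip":0,"dp":[0.2,0,0],"rotation":[0,0,0]},{"grip":0,"dp":[0.2,0,0],"rotation":[0,0,0]},{"grip":0,"dp":[0.2,0,0],"rotation":[0,0,0]}]'
python3 -c "
from h import *
sth()"
```

```text
time: 8.98
tool_pos: [0.4702, -0.088, 0.1521]
tcp_rot: [1.293, 1.154, -1.295]
wrist_force: [-2.4, 0.6, 4.9]
width: -0.001
t 8.98 tip X,b,Z from hinge [-81.4 -44.8   6.5] F [-2.42  0.61  4.94] tilt [-0.002  0.    -1.   ]
time: 9.23
tool_pos: [0.4704, -0.0881, 0.1517]
tcp_rot: [1.293, 1.154, -1.295]
wrist_force: [-7.0, 1.3, 15.6]
width: 0.002
t 9.23 tip X,b,Z from hinge [-81.1 -44.9   6.1] F [-7.04  1.27 15.58] tilt [-0.002  0.    -1.   ]
```

The flap is on its firm stop (15.6 N). I hold, then lift away and check.

```bash
python3 -m creep '[{"grip":0,"dp":[0,0,0],"rotation":[0,0,0]},{"grip":0,"dp":[0,0,0],"rotation":[0,0,0]},{"grip":0,"dp":[0,0,0],"rotation":[0,0,0]}]'
python3 -m creep '[{"grip":0,"dp":[-1,0,0],"rotation":[0,0,0]},{"grip":0,"dp":[-4,-0.5,0],"rotation":[0,0,0]},{"grip":0,"dp":[-8,-1,0],"rotation":[0,0,0]},{"grip":0,"dp":[-12,-2,0],"rotation":[0,0,0]},{"grip":0,"dp":[-12,-2,0],"rotation":[0,0,0]}]'
python3 -m creep '[{"grip":0,"dp":[-5,-2,-19],"rotation":[0,0,0]},{"grip":0,"dp":[-5,-2,-19],"rotation":[0,0,0]},{"grip":0,"dp":[-5,-2,-19],"rotation":[0,0,0]},{"grip":0,"dp":[-5,-2,-19],"rotation":[0,0,0]},{"grip":0,"dp":[-5,-2,-19],"rotation":[0,0,0]}]'
python3 - <<'E'
from h import *
st();cap('scene','s9');cap('top','t9')
zs=load('s9'); cv2.imwrite('pics/s9z.png',cv2.resize(zs['im'][150:310,195:395,::-1],(750,600),interpolation=cv2.INTER_CUBIC))
z=load('t9'); cv2.imwrite('pics/t9z.png',cv2.resize(z['im'][165:315,215:415,::-1],(800,600),interpolation=cv2.INTER_CUBIC))
f=lambda a,b:(215+a/4.,165+b/4.)
for a,b in [(250,250),(330,250),(430,250),(200,360),(250,360),(430,360),(360,300)]: print(inbox(world(z,*f(a,b))))
E
```

```text
time: 9.48
tool_pos: [0.4704, -0.0881, 0.1518]
tcp_rot: [1.293, 1.154, -1.295]
wrist_force: [-6.4, 1.0, 15.5]
width: -0.001
time: 9.9
tool_pos: [0.454, -0.0866, 0.2786]
tcp_rot: [1.297, 1.142, -1.286]
wrist_force: [0.8, 0.0, 0.7]
width: -0.0
time: 10.32
tool_pos: [0.4527, 0.1082, 0.3207]
tcp_rot: [1.294, 1.154, -1.293]
wrist_force: [0.3, -0.6, 0.4]
width: -0.001
t 10.32 tip box [-14.2 148.1 204.3] tip [0.4527 0.1082 0.3067] F [ 0.32 -0.63  0.35] w -0.001 q [ 0.18 -0.18  1.93  0.    1.39  0.29]
[34.2 38.5 29.8]
[34.1 -3.8 29.7]
[ 34.4 -56.4  31.9]
[-24.6  65.   28.9]
[-24.3  38.5  30.4]
[-24.6 -57.1  29.1]
[  7.6 -19.7  29.8]
```

View pics/s9z.png

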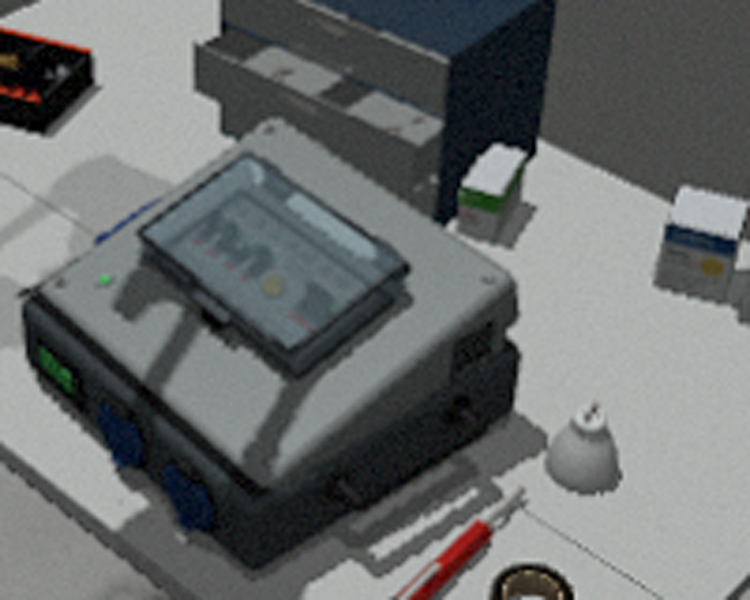

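View pics/t9z.png

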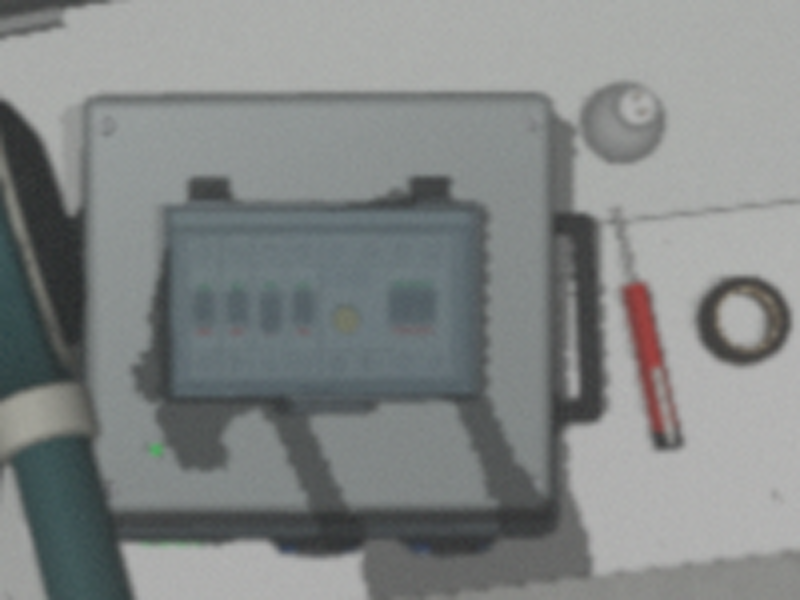

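The flap's outer face stands 30 mm above the deck at both ends, so it is shut. The wide lever shows on through the cover, with red visible, and the loose things in view are unmoved. I hand in.

```bash
python3 -c "
from workcell import bot
print(bot.finish_job())"
```

```text
the job is handed in; nothing more can be done
None
```

The trip test is done and the job is handed in; no verdict is reported. I pressed the test button until the wide lever snapped off, pushed the lever back on, and swung the flap shut. It took about 10.4 s of the 61 s.

**Last checks, before hand-in:**
- **Switch:** the wide lever leans back as breaker 4 does, by depth measured before I closed the flap. The picture through the shut cover also shows it on.
- **Button:** it looked out again in the pictures taken before the flap was closed.
- **Flap:** its outer face measured about 30 mm above the deck at both ends, with small scatter, so it is shut. It met a firm stop at about 16 N when I pressed it down.
- **Small breakers:** 1, 2 and 4 are on and 3 is off, as at the start.
- **Loose things:** the tester, bulb and tape roll look unmoved. The arm partly hid the screwdriver in the last picture; I never worked near it.

**One thing differed from the plan:** while I pushed the lever back on, the stepped back of the fingers seemed to ride on the lever's end. The force reached about 19 N, well above the 1.5 N expected but under the 40 N limit. I eased up-slope while lifting, and the lever settled on.

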